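# Click the depth-stop wheel round to the red stop

## Robot

A 6-joint arm with a two-finger parallel gripper is mounted at the origin on a cart in front of the work surface, level with it; the furniture and walls round the work are solid. World frame = base frame: x ahead of the robot, y to its left, z up, the work surface at z = 0. Lengths are in m, angles in rad, forces in N, time in s.
With the tool pointing down it reaches from about 0.25 to 0.725 m from the base axis. Payload 4 kg.
Tool frame: the origin (TCP) lies midway between the tips of the shut fingers; the grasp point (between the pads) lies 19 mm behind it; z points along the fingers, y is the direction in which the jaws open and shut (so a half turn about z gives the same grasp; the last joint's range is limited). The gripper opens to 85 mm and grips with 20 to 120 N. Pads are 22 mm wide; open, the fingers measure 114 mm over their backs; the gripper's body (76 mm by 85 mm) begins 54 mm behind the grasp point. The pads swing forward as they close: fully open they stand 13 mm farther back than shut.
Start: joints at [1.318, 0.241, 0.005, 1.335, 0, 1.571], TCP at [0.125, 0.484, 0.204] pointing down, gripper open.
Joint ranges: [-2.72, 2.72], [-1.05, 1.87], [-1.09, 1.28], [-1.99, 2.15], [-1.42, 1.44], [-3.14, 3.14]. Speed limits (rad/s): [2.79, 2.79, 3.14, 3.14, 3.14, 3.14].

## Interface

Orientations are given as a 3x3 rotation matrix whose columns are the frame's x, y, z axes.
In Python, from cell import robot gives the robot as it stands.
- The arm moves only by the shell command python3 -m jog 'ROWS' [OPENING] [FORCE]. ROWS is JSON, a list that holds one entry, the list of rows, each a list of 6 numbers: the shift along the tool's x, y, z each as a share of 200 mm, from -1 to 1, then the turn, a rotation vector about the tool's x, y, z each as a share of 180 degrees, from -1 to 1. In form: [[[dx, dy, dz, wx, wy, wz], ...]]. A call has 1 to 5 rows; each row is the pose to reach, as a shift and turn from the pose measured when the call began, along the tool's axes at that moment, turning the shorter way round; what a row does not reach only later rows make up. A row lasts 1/10 s, in which the tool goes at most 50 mm and 8.59 degrees, less where a joint would pass 70% of its speed; a pose out of reach is approached as far as the arm can. A call with a number of a shift or a turn outside -1 to 1 is refused whole. A call with a gripper value outside its range is refused whole. OPENING is the closure, from 0 (fully open) to 1 (shut), set as the call begins (- or left out, the last holds). The fingers move at their own pace and stop on an object; FORCE is the grip in N (left out, the last holds). Time passes only in rows, so rows that repeat a pose let the fingers close. It gives the time, the measured TCP pose, the force and the opening at its end, in the units of the state.
- robot.state(): the state, without advancing time (a new reading comes with each control period).
- robot.camera(name): name is "side" or "top"; returns a dict with "frame" (420x560x3 uint8, blue, green, red), "range_z" (420x560 float32, m along the optical axis (not along the pixel's ray), 0 where there is no reading), "fovy" (degrees; the focal length in pixels is half the picture's height over the tangent of half this angle, whatever the lens; pixels are square), "cx", "cy" (the principal point, pixels), "xyz" and "rotation" of the camera in the world. Camera axes: x right, y up, looking along -z (the intrinsics and any distortion apply to the point x, -y, -z); pixel columns grow to the right and rows downward; lengths in m; the calibration is good to about 2 mm. A picture is of the moment at which its call begins.
- robot.finish_job(): hands the job in, once; it reports no verdict.
The state is a dict: "time_s": time; "joints": joint angles; "joint_velocities": joint speeds; "joint_efforts": joint torques, N m; "position": TCP position; "ee_rot": TCP orientation; "contact_force": force on the tool from outside, world axes, zero at the start; "moment": the same for the moment, N m; "opening": finger opening in m.
Only numpy, scipy, OpenCV 4.12 (cv2) and the standard library are available. Lean on these libraries where they do the work, as an engineer would, in place of code of your own. Each camera call takes 0.05 s, during which the arm holds its last target.

## Task

On the blue depth-stop block, click the toothed aluminium wheel round anticlockwise (seen from above) until its red stop post stands under the brass depth rod. Push the edge of the wheel with a fingertip, gently and one click at a time, letting it settle in each notch, and do not run past the red post. Do not touch the stop posts, and leave the loose things round the block where they lie: nothing needs gripping or lifting.

Things in the scene. Friction and masses are not known exactly. Their poses are not given: they have to be found in the camera images.
- stop_block: Blue depth-stop block screwed to the worktop. Origin on the worktop, on the wheel's upright axis. Base plate 8 mm high (x -47 to 103, y -50 to 50 mm), on it a round drum 88 mm across up to z = 24 mm, under the wheel. An upright at x 72 to 88 mm, with an arm, carries a brass depth rod over the wheel. Its free -x side faces the robot, yaw within 0.45 rad.
- wheel (a joint): Turn of the click wheel, rad; grows anticlockwise from above. Notches every 0.785 (8 a turn): 0, 0.785 ..; red post under the rod at 3.927. Starts in one of the first four (seldom poised half way between two), so 2 to 5 clicks are needed. About 3 N at the edge leaves a notch; past half way (0.39) it snaps on by itself: a push of 0.5 to 0.7 rad makes one click. End stops at -0.6 and 6.0.
- tooth (a point): Middle of the flat face of one of the 8 teeth, 53 mm from the axis, 33 mm above the worktop; turns with the wheel. The same face recurs every 45 degrees. It is radial, on the tooth's clockwise side, from 46 to 60 mm radius: push it to turn the wheel anticlockwise. The tooth's other side slopes back to the disc over about 14 mm of rim.
- wheel_top (a point): Centre of the aluminium wheel's upper face, 40 mm above the worktop. The wheel is 14 mm thick (z = 26 to 40 mm), a disc of 46 mm radius with 8 raked teeth out to 60 mm radius. Between each flat face and the slope of the tooth next clockwise lies a free gap, about 22 mm along the rim at the disc and 37 mm at the tips, where a fingertip goes in.
- rod_tip (a point): Lower end of the brass depth rod, 8 mm across, 63 mm above the worktop, 34 mm from the wheel's axis on the block's +x side. The arm above it lies at z = 66 to 76 mm, x 22 to 88 mm of the block; the rod's top at 81 mm is the block's highest point. A small black clamp screw sticks out of the arm to y = 25 mm.
- red_post (a point): Near the top of the one red stop post, 10 mm across, 34 mm from the wheel's axis. The other seven posts on the wheel are black, on the same circle, 45 degrees apart; posts stand 4 to 17 mm above the wheel's top (up to z = 57 mm). No post is to be touched.
- clamp_bar (a point): Point on the top of a long silver clamp bar of the workshop, fixed, 24 mm wide and 49 mm high, that runs straight ahead of the robot over the worktop at y = -0.18 m, its underside 133 mm and its top 183 mm above the worktop: the arm must pass over it. A like bar runs at y = +0.47 m.
- sanding_block: Loose cork sanding block, 63 x 119 x 36 mm, origin under its centre. Bystander.
- pad_4: Loose brown wood offcut, 48 x 75 x 30 mm, origin under its centre. Bystander.
- wax_tin: Loose round green wax tin, 86 mm across, 30 mm high, origin under its centre. Bystander.
- pencil_stub: Loose yellow pencil stub, 99 mm long, 7 mm thick, origin under its centre. Bystander.
- tape_measure: Loose yellow tape measure, 36 x 99 x 66 mm, origin under its middle. Bystander.

How it is judged:
On the way:
1. the wheel rests in the notch before the red post (3.14 rad, within 0.2), coming one click at a time (value of joint wheel between 2.942 and 3.342 rad), for 0.2 s.
At the end, for the whole second after the job is handed in: The wheel rests in its notch at 3.93 rad (within 0.12), with the red post under the depth rod (axes within 6 mm), turning slower than 0.1 rad/s, and the fingers are off the block (value of joint wheel between 3.807 and 4.047 rad and horizontal distance between red_post and rod_tip below 0.006 m and velocity of joint wheel between -0.1 and 0.1 rad/s and contact force between the fingers and stop_block below 0.1 N); the robot touches nothing.
It fails at once if the wheel was run past the red post (more than 0.55 rad beyond it) (value of joint wheel above 4.48 rad).
It fails at once if the wheel was turned backwards out of its first notch (value of joint wheel below -0.45 rad).
It fails at once if the stop posts were touched (contact force between any of the fingers, the arm and wheel_c0 above 0.5 N or contact force between any of the fingers, the arm and wheel_c1 above 0.5 N or contact force between any of the fingers, the arm and wheel_c2 above 0.5 N or contact force between any of the fingers, the arm and wheel_c3 above 0.5 N or contact force between any of the fingers, the arm and wheel_c4 above 0.5 N or contact force between any of the fingers, the arm and wheel_c5 above 0.5 N or contact force between any of the fingers, the arm and wheel_c6 above 0.5 N or contact force between any of the fingers, the arm and wheel_c7 above 0.5 N).
It fails at once if the block or wheel was pushed harder than 25 N (contact force between any of the fingers, the arm and stop_block above 25 N).
It fails at once if a loose thing (sanding block, offcut, wax tin, pencil stub, tape measure) was lifted or moved more than 15 mm (distance of any of sanding_block, pad_4, wax_tin, pencil_stub, tape_measure from where it was at the start of the episode above 0.015 m).
It also fails if it takes over 72 s, if anything falls off the work surface, if the arm or the gripper's body presses on something with over 40 N, if the wrist force passes 120 N, or if a joint passes its speed limit or range.

## Working session

There is one attempt and no reset: what is moved stays moved. The work goes in short steps, Python scripts to look and compute and a shell command to move; the robot and the scene stay as the last step left them, time stands still between calls to the robot, and variables do not carry over. Pictures are saved under pics/ and viewed, and the job is handed in when it is done.

```bash
ls; mkdir -p pics; cat > h.py <<'E'
from cell import robot
import numpy as np, cv2
def snap(name,fn=None):
    c=robot.camera(name)
    if fn: cv2.imwrite('pics/'+fn,c['frame'])
    return c
def f(c): return 210/np.tan(np.radians(c['fovy'])/2)
def ray(c,u,v):
    F=f(c); d=np.array([(u-c['cx'])/F,-(v-c['cy'])/F,-1.0])
    return np.array(c['xyz']),np.array(c['rotation'])@d
def onz(c,u,v,z):
    o,d=ray(c,u,v); return o+d*(z-o[2])/d[2]
def proj(c,p):
    q=np.array(c['rotation']).T@(np.array(p)-np.array(c['xyz'])); F=f(c)
    return c['cx']+F*q[0]/-q[2], c['cy']-F*q[1]/-q[2]
E
python3 - <<'E'
from h import *
for n in ('top','side'):
    c=snap(n,n+'0.png'); print({k:(v if k not in('frame','range_z') else v.shape) for k,v in c.items()})
    np.save(n+'0_r.npy',c['range_z'])
print(robot.state())
E
```

```text
pics
{'frame': (420, 560, 3), 'range_z': (420, 560), 'fovy': 54.310881318775984, 'cx': 278.085982751343, 'cy': 209.48651807102934, 'xyz': array([0.42092015, 0.05848005, 1.13554648]), 'rotation': array([[-0.02328858,  0.99249087, -0.12008129],
       [-0.9996454 , -0.02156678,  0.01561855],
       [ 0.0129115 ,  0.12040244,  0.9926412 ]])}
{'frame': (420, 560, 3), 'range_z': (420, 560), 'fovy': 56.58278952082779, 'cx': 272.82770956300214, 'cy': 212.78482199289752, 'xyz': array([0.40145818, 0.90045759, 0.66138827]), 'rotation': array([[-0.98293574,  0.11028349, -0.14722392],
       [-0.18307959, -0.50878139,  0.84120352],
       [ 0.01786607,  0.8538027 ,  0.52029007]])}
{'time_s': 0.1, 'joints': array([1.31802388e+00, 2.41354828e-01, 3.86430313e-03, 1.33519991e+00,
       2.65511698e-05, 1.57083288e+00]), 'joint_velocities': array([-6.66137772e-04, -1.86933660e-03,  5.00085979e-03, -1.69471915e-04,
        6.42643396e-04,  3.00278915e-05]), 'joint_efforts': array([-4.73719956e-04, -3.73137939e+01,  2.53009182e+01,  1.08301968e-02,
       -1.28752063e-04,  2.38042205e-06]), 'position': array([0.12488218, 0.48351761, 0.20289549]), 'ee_rot': array([[-9.68213630e-01,  2.50124203e-01, -4.99402407e-04],
       [ 2.50124700e-01,  9.68211906e-01, -1.82727407e-03],
       [ 2.64818848e-05, -1.89410454e-03, -9.99998206e-01]]), 'contact_force': array([0.07824997, 0.24169828, 0.5031456 ]), 'moment': array([ 0.01435246, -0.04902829, -0.01636423]), 'opening': 0.08561073365050728}
```

View pics/top0.png

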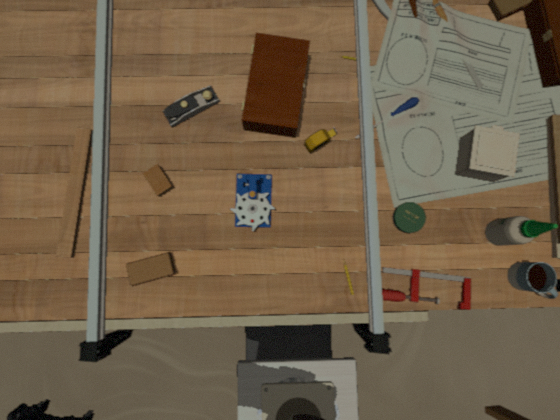

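View pics/side0.png

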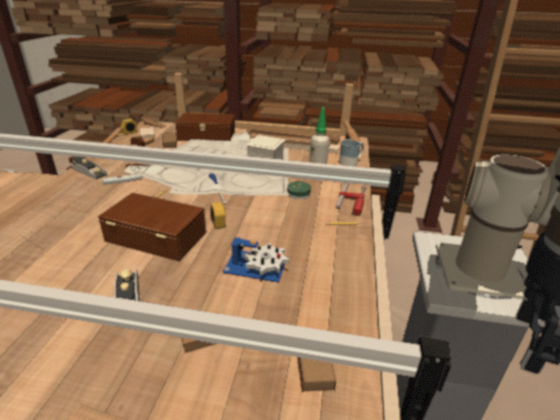

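```bash
python3 - <<'E'
from h import *
t=cv2.imread('pics/top0.png');s=cv2.imread('pics/side0.png')
a=cv2.resize(t[165:235,225:285],None,fx=8,fy=8,interpolation=cv2.INTER_CUBIC)
b=cv2.resize(s[230:290,215:300],None,fx=8,fy=8,interpolation=cv2.INTER_CUBIC)
cv2.imwrite('pics/ta.png',a);cv2.imwrite('pics/sa.png',b)
E
```

```text
(no output)
```

View pics/ta.png

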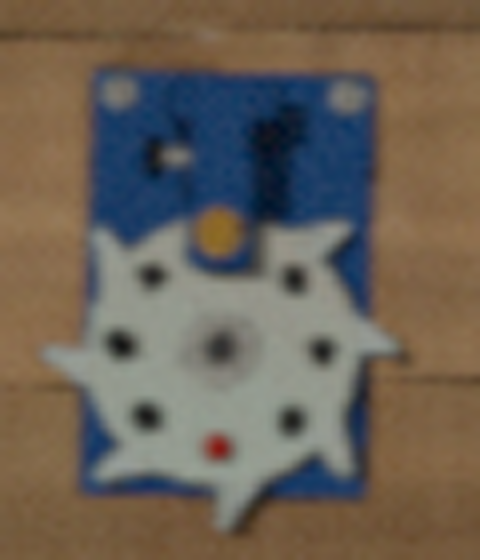

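View pics/sa.png

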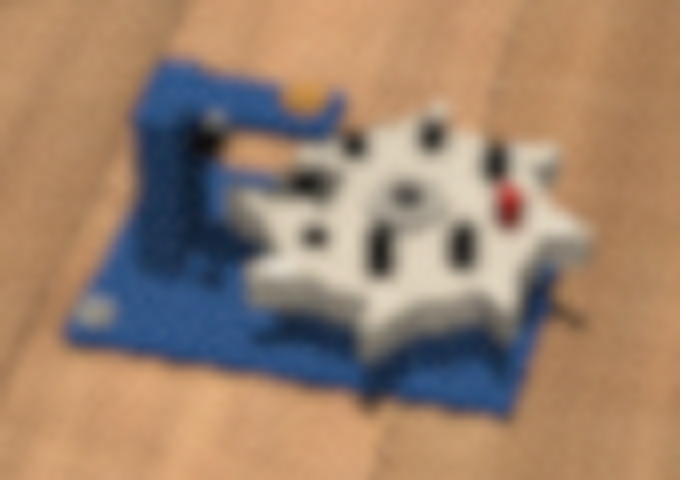

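```bash
python3 - <<'E'
from h import *
t=cv2.imread('pics/top0.png')
c=robot.camera('top')
hsv=cv2.cvtColor(t,cv2.COLOR_BGR2HSV)
m=((hsv[...,0]>100)&(hsv[...,0]<125)&(hsv[...,1]>130)&(hsv[...,2]>40)).astype(np.uint8)
m[:165]=0;m[240:]=0;m[:,:225]=0;m[:,285:]=0
pts=cv2.findNonZero(m)
r=cv2.minAreaRect(pts); box=cv2.boxPoints(r);print(r)
P=np.array([onz(c,u,v,0.008) for u,v in box]);print(P.round(4))
print('edges',[np.linalg.norm(P[i]-P[(i+1)%4]).round(4) for i in range(4)])
ctr=P.mean(0)
ax=[P[(i+1)%4]-P[i] for i in range(4)]
L=max(ax,key=lambda a:a[0]);yaw=np.arctan2(L[1],L[0]);print('yaw',yaw)
print('axis from plate',ctr-0.028*np.array([np.cos(yaw),np.sin(yaw),0]))
print('axis hub', onz(c,225+220/8-.5,165+347/8-.5,0.042))
rm=((t[...,2]>110)&(t[...,1]<60)&(t[...,0]<60));rm[:165]=0;rm[240:]=0;rm[:,:225]=0;rm[:,285:]=0
v,u=np.nonzero(rm);print('red',onz(c,u.mean(),v.mean(),0.055),len(u))
for x,y in [(152,275),(295,278),(120,345),(322,350),(147,415),(292,421),(218,447)]:
    print(onz(c,225+x/8-.5,165+y/8-.5,0.055).round(4))
print('rod', onz(c,225+218/8-.5,165+232/8-.5,0.081).round(4))
print('teeth tips (ta)')
for x,y in [(97,230),(45,352),(100,475),(228,530),(348,475),(405,350),(350,225)]:
    print(onz(c,225+x/8-.5,165+y/8-.5,0.040).round(4))
rz=c['range_z']
# side silver bar etc
for v,u in [(208,252),(195,252),(200,370)]:
    z=rz[v,u]; o,d=ray(c,u,v); print(o+d*z)
E
```

```text
((253.1640167236328, 200.26747131347656), (33.435787200927734, 51.14019012451172), 1.5074357986450195)
[[0.5157 0.1584 0.008 ]
 [0.6591 0.1531 0.008 ]
 [0.6547 0.0596 0.008 ]
 [0.5112 0.0663 0.008 ]]
edges [np.float64(0.1435), np.float64(0.0936), np.float64(0.1436), np.float64(0.0922)]
yaw -0.037078544888398166
axis from plate [0.55720001 0.11040557 0.008     ]
axis hub [0.55909818 0.11133177 0.042     ]
red [0.52376592 0.11122995 0.055     ] 2
[0.5821 0.133  0.055 ]
[0.5801 0.0854 0.055 ]
[0.5588 0.1439 0.055 ]
[0.5557 0.0769 0.055 ]
[0.5353 0.1352 0.055 ]
[0.5322 0.0872 0.055 ]
[0.5241 0.1119 0.055 ]
rod [0.5919 0.1095 0.081 ]
teeth tips (ta)
[0.6001 0.1524 0.04  ]
[0.5589 0.1703 0.04  ]
[0.517  0.1523 0.04  ]
[0.4976 0.1097 0.04  ]
[0.5152 0.0692 0.04  ]
[0.557  0.0491 0.04  ]
[0.6    0.0668 0.04  ]
[0.5580467  0.11106378 0.04765388]
[0.58842971 0.10906243 0.07799965]
[ 0.55435332 -0.17436003  0.18022106]
```

```bash
python3 -m jog '[[[0,0,-0.4,0,0,0],[0,0,-0.4,0,0,0],[-0.5,-0.36,-0.4,0,0,0],[-0.5,-0.36,-0.4,0,0,0],[-0.5,-0.36,-0.4,0,0,0]]]' 0
python3 -m jog '[[[-0.8,-0.6,0,0,0,-0.08],[-0.8,-0.6,0,0,0,-0.08],[-0.8,-0.6,0,0,0,-0.08],[-0.8,-0.6,0,0,0,-0.08],[-0.8,-0.6,0,0,0,-0.08]]]'
```

```text
time_s: 0.65
position: [0.205, 0.3865, 0.2833]
ee_rot: [[-0.968, 0.252, 0.0], [0.252, 0.968, -0.002], [-0.001, -0.002, -1.0]]
contact_force: [-0.3, 0.8, 0.4]
opening: 0.0856
time_s: 1.15
position: [0.3314, 0.2266, 0.2836]
ee_rot: [[-1.0, 0.009, 0.001], [0.009, 1.0, -0.004], [-0.001, -0.004, -1.0]]
contact_force: [-0.2, 1.0, -0.1]
opening: 0.0853
```

```bash
python3 -m jog '[[[-0.64,-0.76,0,0,0,-0.002],[-0.64,-0.76,0,0,0,-0.002],[-0.64,-0.76,0,0,0,-0.002],[-0.64,-0.76,0,0,0,-0.002],[-0.64,-0.76,0,0,0,-0.002]]]'
python3 -m jog '[[[0,0,0.8,0,0,0],[0,0,0.8,0,0,0],[0,0,0.8,0,0,0],[0,0,0.8,0,0,0],[0,0,0.8,0,0,0]]]'
python3 - <<'E'
from h import *
for n in ('top','side'):
    c=snap(n); F=c['frame']; u,v=map(int,proj(c,(.51,.1,.05)))
    cv2.imwrite(f'pics/{n}1.png',cv2.resize(F[max(0,v-60):v+60,max(0,u-70):u+70],None,fx=5,fy=5,interpolation=cv2.INTER_CUBIC)); print(u,v)
print(robot.state()['position'])
E
```

```text
time_s: 1.65
position: [0.4607, 0.0693, 0.2832]
ee_rot: [[-1.0, 0.01, 0.0], [0.01, 1.0, -0.005], [-0.001, -0.005, -1.0]]
contact_force: [-1.1, 0.8, 0.2]
opening: 0.0852
time_s: 2.15
position: [0.4588, 0.0686, 0.122]
ee_rot: [[-1.0, 0.009, -0.004], [0.009, 1.0, -0.006], [0.004, -0.006, -1.0]]
contact_force: [-0.4, 0.3, 0.6]
opening: 0.0853
256 225
284 252
[0.46238348 0.06906669 0.12540742]
```

View pics/top1.png

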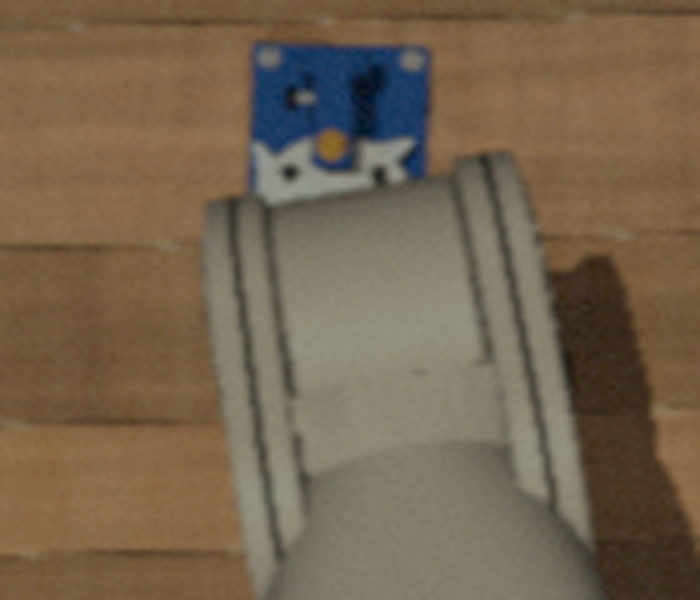

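View pics/side1.png

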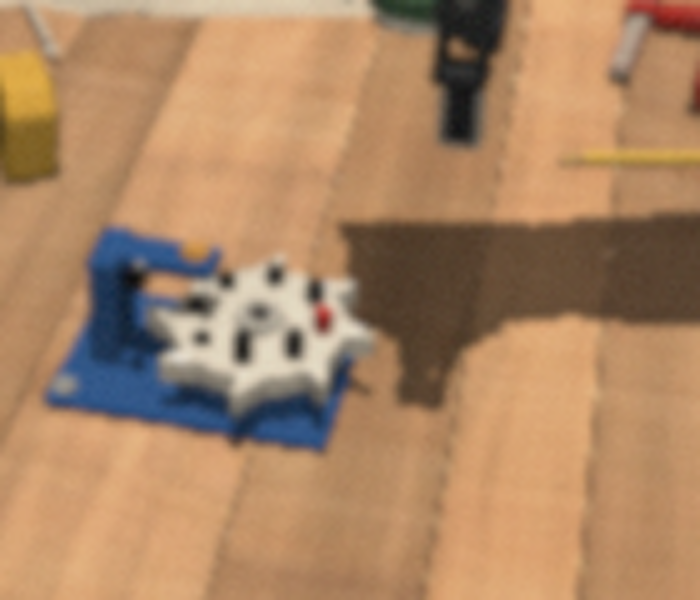

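```bash
python3 - <<'E'
from h import *
c=snap('side'); s=robot.state(); print(s['position'],s['ee_rot'])
for v in range(205,224,3):
    for u in (302,306,310):
        z=c['range_z'][v,u]; o,d=ray(c,u,v); print(u,v,(o+d*z).round(4),end=' ')
    print()
print(proj(c,(.462,.126,.1385)))
E
```

```text
[0.46303537 0.06911853 0.12597996] [[-0.99993943  0.00954173  0.00548501]
 [ 0.00951711  0.99994459 -0.00449883]
 [-0.00552764 -0.00444636 -0.99997484]]
302 205 [0.4682 0.1405 0.2204] 306 205 [0.4591 0.1421 0.2225] 310 205 [0.4502 0.1407 0.2228] 
302 208 [0.4675 0.1426 0.2139] 306 208 [0.4584 0.1444 0.2161] 310 208 [0.451  0.1199 0.2028] 
302 211 [0.4685 0.1268 0.1966] 306 211 [0.4594 0.1248 0.1965] 310 211 [ 4.710e-01 -2.065e-01 -3.000e-04] 
302 214 [0.4682 0.1242 0.1869] 306 214 [0.4589 0.1242 0.1881] 310 214 [ 0.4691 -0.1885 -0.0009] 
302 217 [0.4676 0.1254 0.1794] 306 217 [0.4583 0.1259 0.181 ] 310 217 [ 0.4673 -0.1712 -0.0016] 
302 220 [0.4677 0.1192 0.1673] 306 220 [0.4584 0.1168 0.167 ] 310 220 [ 0.4651 -0.1477  0.0018] 
302 223 [ 0.4877 -0.1235  0.0028] 306 223 [ 0.4759 -0.1324 -0.0013] 310 223 [ 0.4635 -0.1341 -0.0006] 
(np.float64(303.34586679104797), np.float64(231.92210334724842))
```

```bash
python3 - <<'E'
from h import *
c=snap('side'); F=c['frame']
print('red pred',proj(c,(.524,.1117,.055)),'rod top',proj(c,(.5915,.1095,.081)))
cv2.imwrite('pics/side2.png',cv2.resize(F[175:235,270:340],None,fx=10,fy=10,interpolation=cv2.INTER_CUBIC))
for y in(.112,.119,.126): print(proj(c,(.463,y,.126)),proj(c,(.463,y,.139)))
print(robot.state()['opening'])
E
```

```text
red pred (np.float64(277.962039796723), np.float64(253.05695980950992)) rod top (np.float64(252.30296988743436), np.float64(241.06871885125312))
(np.float64(303.3111620744357), np.float64(232.9624130580189)) (np.float64(303.6255326640587), np.float64(228.52012299627566))
(np.float64(302.9719987071874), np.float64(234.5585603145281)) (np.float64(303.28589725783826), np.float64(230.09989654886377))
(np.float64(302.62858201119144), np.float64(236.17472429355917)) (np.float64(302.9419717036518), np.float64(231.69962521263705))
0.08510608415938298
```

View pics/side2.png

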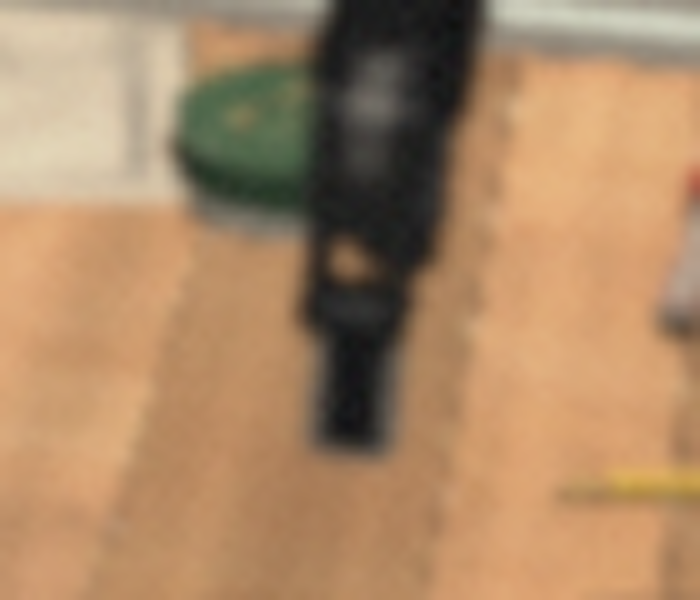

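```bash
python3 -m jog '[[[0,0,0,0,0,0],[0,0,0,0,0,0],[0,0,0,0,0,0],[0,0,0,0,0,0],[0,0,0,0,0,0]]]' 1 20;python3 -m jog '[[[0,0,0,0,0,0],[0,0,0,0,0,0],[0,0,0,0,0,0],[0,0,0,0,0,0],[0,0,0,0,0,0]]]'
python3 - <<'E'
from h import *
c=snap('side'); F=c['frame']
cv2.imwrite('pics/side3.png',cv2.resize(F[175:235,270:340],None,fx=10,fy=10,interpolation=cv2.INTER_CUBIC))
s=robot.state()
print(s['position'],proj(c,s['position']))
for v in range(208,240,3):
    for u in (300,303,306):
        z=c['range_z'][v,u]; o,d=ray(c,u,v); print(u,v,(o+d*z).round(4),end=' ')
    print()
E
```

```text
time_s: 2.85
position: [0.4631, 0.069, 0.1261]
ee_rot: [[-1.0, 0.01, 0.006], [0.01, 1.0, -0.004], [-0.006, -0.004, -1.0]]
contact_force: [-0.5, 0.7, 0.8]
opening: 0.0125
time_s: 3.35
position: [0.4631, 0.0691, 0.1261]
ee_rot: [[-1.0, 0.01, 0.006], [0.01, 1.0, -0.004], [-0.006, -0.004, -1.0]]
contact_force: [-0.2, -0.2, -0.5]
opening: 0.0001
[0.46308546 0.06904887 0.12609271] (np.float64(305.27225240364294), np.float64(223.55097061216063))
300 208 [ 0.5054 -0.2156  0.0015] 303 208 [0.4711 0.0738 0.1736] 306 208 [0.4631 0.0817 0.1792] 
300 211 [ 5.032e-01 -1.982e-01  5.000e-04] 303 211 [0.4703 0.0766 0.1667] 306 211 [0.4633 0.0727 0.1653] 
300 214 [ 5.009e-01 -1.805e-01 -2.000e-04] 303 214 [0.4698 0.0768 0.1582] 306 214 [0.462  0.0823 0.1625] 
300 217 [ 0.4984 -0.1593  0.0015] 303 217 [ 0.4894 -0.1673 -0.0021] 306 217 [ 0.4796 -0.1647  0.0007] 
300 220 [ 0.4963 -0.144  -0.    ] 303 220 [ 0.4868 -0.1434  0.0016] 306 220 [ 0.4778 -0.1501 -0.0013] 
300 223 [ 0.4942 -0.1274 -0.0006] 303 223 [ 0.4846 -0.1242  0.0027] 306 223 [ 0.4759 -0.1325 -0.0013] 
300 226 [ 0.4919 -0.1086  0.0005] 303 226 [ 4.829e-01 -1.107e-01  4.000e-04] 306 226 [ 0.4739 -0.1141 -0.0005] 
300 229 [ 4.899e-01 -9.270e-02  1.000e-04] 303 229 [ 4.809e-01 -9.430e-02  3.000e-04] 306 229 [ 4.719e-01 -9.640e-02  2.000e-04] 
300 232 [ 4.88e-01 -7.72e-02 -4.00e-04] 303 232 [ 0.4791 -0.0799 -0.001 ] 306 232 [ 0.4703 -0.0826 -0.0015] 
300 235 [ 0.4861 -0.0626 -0.0013] 303 235 [ 0.4772 -0.0636 -0.0007] 306 235 [ 0.4685 -0.067  -0.0017] 
300 238 [ 4.84e-01 -4.58e-02 -4.00e-04] 303 238 [ 0.4754 -0.0481 -0.0007] 306 238 [ 0.4666 -0.0497 -0.0006]
```

View pics/side3.png

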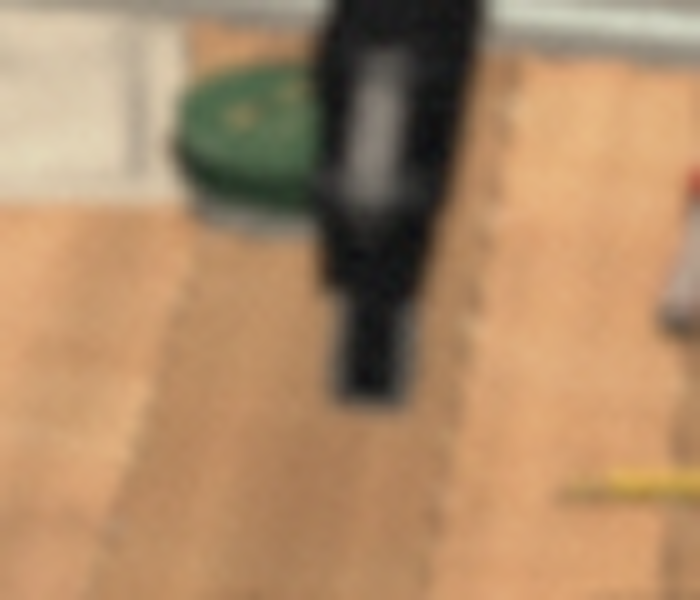

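```bash
python3 -m jog '[[[0,0,0.15,0,0,0],[0,0,0.3,0,0,0],[0,0,0.45,0,0,0],[0,0,0.5,0,0,0],[0,0,0.5,0,0,0]]]' 0;python3 -m jog '[[[0,0,0,0,0,0],[0,0,0,0,0,0],[0,0,0,0,0,0],[0,0,0,0,0,0]]]'
python3 - <<'E'
from h import *
c=snap('side'); F=c['frame']
cv2.imwrite('pics/side4.png',cv2.resize(F[205:285,225:345],None,fx=6,fy=6,interpolation=cv2.INTER_CUBIC))
s=robot.state();p=s['position']
print(p,s['ee_rot'],s['contact_force'],s['opening'],proj(c,p),proj(c,p+np.array([0,.0428,.013])))
E
```

```text
time_s: 3.9
position: [0.4622, 0.0684, 0.0248]
ee_rot: [[-1.0, 0.01, 0.002], [0.01, 1.0, -0.005], [-0.002, -0.005, -1.0]]
contact_force: [-0.8, 0.1, -0.2]
opening: 0.0721
time_s: 4.3
position: [0.463, 0.0685, 0.0258]
ee_rot: [[-1.0, 0.01, 0.004], [0.01, 1.0, -0.005], [-0.004, -0.005, -1.0]]
contact_force: [-0.0, -0.1, 0.1]
opening: 0.0856
[0.46282129 0.0684544  0.02560531] [[-0.99994543  0.00973964  0.00377938]
 [ 0.00972152  0.9999413  -0.00478509]
 [-0.00382576 -0.00474809 -0.99998141]] [-0.45009791 -0.27565829 -0.05113941] 0.08526431334888819 (np.float64(303.0909447009856), np.float64(255.09748561417385)) (np.float64(301.41354767879335), np.float64(261.0908379678792))
```

View pics/side4.png

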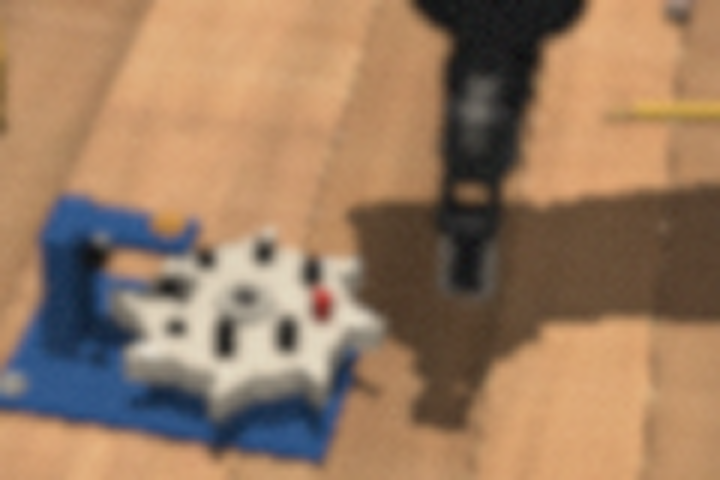

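```bash
python3 - <<'E'
from h import *
c=snap('side')
for v in range(240,260,2):
    for u in (300,302,304,306):
        z=c['range_z'][v,u]; o,d=ray(c,u,v); print((o+d*z).round(4),end=' ')
    print(v)
for z in (.04,.05,.06,.07):print(z,proj(c,(.4628,.111,z)),proj(c,(.4628,.126,z)))
# red post depth check
for u,v in [(278,255),(278,252),(265,252),(258,258)]:
        z=c['range_z'][v,u]; o,d=ray(c,u,v); print((o+d*z).round(4))
E
```

```text
[0.4676 0.1386 0.1228] [0.4629 0.138  0.1231] [0.4583 0.1364 0.1226] [0.4533 0.14   0.1259] 240
[0.4669 0.1427 0.1199] [0.4623 0.1412 0.1196] [0.4576 0.1405 0.1198] [0.4527 0.1432 0.1224] 242
[0.4667 0.1423 0.1138] [0.4618 0.1431 0.1151] [0.4573 0.1406 0.114 ] [0.4523 0.1434 0.1167] 244
[0.468  0.123  0.0939] [0.463  0.1237 0.0951] [0.4583 0.1221 0.0947] [0.4537 0.1169 0.0917] 246
[0.4678 0.1209 0.0863] [0.4628 0.1221 0.0879] [0.4577 0.1243 0.0903] [0.4534 0.1166 0.0854] 248
[0.4674 0.1222 0.0812] [0.4627 0.1187 0.0793] [0.4575 0.1222 0.0827] [0.4528 0.119  0.081 ] 250
[0.467  0.1232 0.0758] [0.4622 0.1216 0.0753] [0.4569 0.1254 0.079 ] [0.4525 0.1177 0.0739] 252
[ 0.4744  0.0307 -0.0008] [0.4622 0.1171 0.0658] [0.4571 0.1182 0.0674] [0.4578 0.03   0.0013] 254
[4.732e-01 4.100e-02 2.000e-04] [ 0.4678  0.0388 -0.0006] [ 0.4624  0.0373 -0.0009] [0.4567 0.0405 0.0024] 256
[0.472  0.0508 0.0009] [0.4665 0.0509 0.0019] [0.4613 0.0481 0.0005] [4.559e-01 4.640e-02 1.000e-04] 258
0.04 (np.float64(301.4645049248026), np.float64(260.5997763750355)) (np.float64(300.7427246797617), np.float64(264.2395742901602))
0.05 (np.float64(301.6851404123574), np.float64(257.4901306732212)) (np.float64(300.9623675716652), np.float64(261.10918464009274))
0.06 (np.float64(301.9081043362611), np.float64(254.34766789304553)) (np.float64(301.1843584720416), np.float64(257.94533075470173))
0.07 (np.float64(302.13343375113027), np.float64(251.17186578520676)) (np.float64(301.4087352339498), np.float64(254.74747314544317))
[0.5233 0.1146 0.051 ]
[0.528  0.0856 0.0384]
[0.5596 0.1026 0.0461]
[0.5739 0.1222 0.0391]
```

```bash
python3 -m jog '[[[0,0,0.05,0,0,0],[0,0,0.1,0,0,0],[0,0,0.15,0,0,0],[0,0,0.15,0,0,0],[0,0,0.15,0,0,0]]]' 
python3 - <<'E'
from h import *
c=snap('side'); F=c['frame']
cv2.imwrite('pics/side5.png',cv2.resize(F[205:285,225:345],None,fx=6,fy=6,interpolation=cv2.INTER_CUBIC))
s=robot.state();p=s['position']
print(p,s['ee_rot'],s['contact_force'],s['opening'])
for v in range(250,270,2):
    for u in (300,302,304,306):
        z=c['range_z'][v,u]; o,d=ray(c,u,v); print((o+d*z).round(4),end=' ')
    print(v)
E
```

```text
time_s: 4.9
position: [0.462, 0.0682, -0.0053]
ee_rot: [[-1.0, 0.01, 0.002], [0.01, 1.0, -0.005], [-0.002, -0.005, -1.0]]
contact_force: [-0.1, 0.1, 0.1]
opening: 0.0855
[ 0.46256749  0.06829181 -0.00487761] [[-0.9999496   0.0096788   0.0026668 ]
 [ 0.00966565  0.99994128 -0.00490073]
 [-0.00271408 -0.00487471 -0.99998444]] [-0.739247   -0.08429505 -0.3308307 ] 0.085272725846677
[0.4662 0.1362 0.0916] [0.4615 0.1341 0.0908] [0.4566 0.1349 0.0921] [0.4514 0.1407 0.0972] 250
[0.4651 0.1453 0.0924] [0.4606 0.1412 0.0901] [0.4559 0.1394 0.0895] [0.4511 0.1397 0.0905] 252
[0.465  0.1434 0.085 ] [0.4603 0.1412 0.0841] [0.4554 0.142  0.0855] [0.4504 0.1441 0.0878] 254
[0.4662 0.1243 0.0643] [0.4613 0.1237 0.0646] [0.4565 0.1214 0.0636] [0.4518 0.117  0.061 ] 256
[0.4658 0.1248 0.0584] [0.461  0.1232 0.058 ] [0.4015 0.9005 0.6614] [0.4514 0.118  0.0555] 258
[0.4653 0.1267 0.0537] [0.4607 0.1218 0.0506] [0.4554 0.1268 0.0553] [0.4511 0.1162 0.0479] 260
[0.4652 0.1241 0.0453] [0.4604 0.1216 0.0442] [0.4551 0.1253 0.0479] [0.4539 0.0647 0.0008] 262
[ 0.4689  0.0743 -0.001 ] [ 4.636e-01  7.400e-02 -4.000e-04] [0.4581 0.0754 0.0017] [4.53e-01 7.26e-02 3.00e-04] 264
[ 4.678e-01  8.360e-02 -3.000e-04] [ 4.626e-01  8.250e-02 -3.000e-04] [4.573e-01 8.230e-02 4.000e-04] [ 4.521e-01  8.060e-02 -1.000e-04] 266
[0.4666 0.0944 0.0018] [0.4615 0.0922 0.0008] [ 0.4565  0.0882 -0.0015] [0.4511 0.09   0.0008] 268
```

View pics/side5.png

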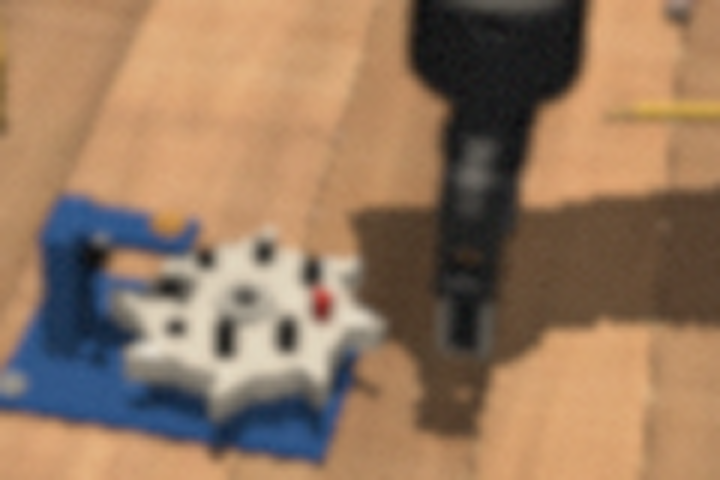

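```bash
python3 -m jog '[[[0,0,0.025,0,0,0],[0,0,0.025,0,0,0],[0,0,0.025,0,0,0]]]';python3 -m jog '[[[0,0,0.025,0,0,0],[0,0,0.025,0,0,0],[0,0,0.025,0,0,0]]]' ;python3 -m jog '[[[0,0,0.025,0,0,0],[0,0,0.025,0,0,0],[0,0,0.025,0,0,0]]]' 
python3 - <<'E'
from h import *
c=snap('side'); F=c['frame']
cv2.imwrite('pics/side6.png',cv2.resize(F[205:285,225:345],None,fx=6,fy=6,interpolation=cv2.INTER_CUBIC))
s=robot.state();p=s['position']
print(p,s['contact_force'],s['joints'])
for z in (.01,.02,.03,.04):print(z,proj(c,(.46,.124,z)))
E
```

```text
time_s: 5.25
position: [0.4625, 0.0683, -0.0099]
ee_rot: [[-1.0, 0.01, 0.003], [0.01, 1.0, -0.005], [-0.003, -0.005, -1.0]]
contact_force: [-0.1, -0.2, 0.2]
opening: 0.0849
time_s: 5.55
position: [0.4623, 0.0682, -0.0151]
ee_rot: [[-1.0, 0.01, 0.002], [0.01, 1.0, -0.005], [-0.002, -0.005, -1.0]]
contact_force: [0.1, -0.7, -0.8]
opening: 0.0853
time_s: 5.85
position: [0.4621, 0.0681, -0.0203]
ee_rot: [[-1.0, 0.01, 0.002], [0.01, 1.0, -0.005], [-0.002, -0.005, -1.0]]
contact_force: [0.7, 0.2, 0.1]
opening: 0.0854
[ 0.46221479  0.0681456  -0.02018776] [-0.03619252  0.29370255 -0.75038562] [ 0.15012232  0.40595076 -0.41730943  0.74648758 -0.00528322  0.15978035]
0.01 (np.float64(301.27871062767775), np.float64(273.0818624352778))
0.02 (np.float64(301.4974307087831), np.float64(270.05076405501575))
0.03 (np.float64(301.71844908089554), np.float64(266.98781516466937))
0.04 (np.float64(301.94180216070055), np.float64(263.8925110892414))
```

View pics/side6.png

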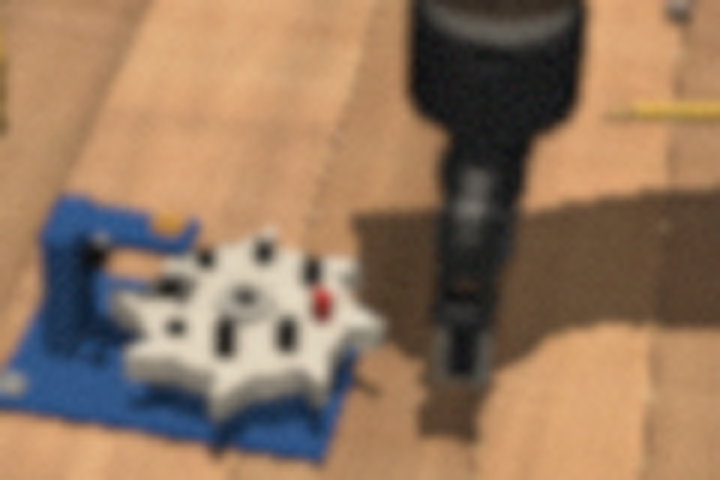

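```bash
python3 -m jog '[[[0,0.036,0,0,0,0],[0,0.036,0,0,0,0],[-0.08,0.036,0,0,0,0],[-0.1,0.036,0,0,0,0],[-0.1,0.036,0,0,0,0]]]'; python3 -m jog '[[[-0.04,0,0,0,0,0],[-0.07,0,0,0,0,0],[-0.09,0,0,0,0,0],[-0.09,0,0,0,0,0]]]'
cat > look.py <<'E'
from h import *
import sys
c=snap('side'); F=c['frame']
cv2.imwrite('pics/%s.png'%sys.argv[1],cv2.resize(F[205:285,225:345],None,fx=6,fy=6,interpolation=cv2.INTER_CUBIC))
s=robot.state(); print(s['time_s'],s['position'].round(4),s['contact_force'].round(2))
v,u=np.nonzero((F[...,2]>110)&(F[...,1]<60)&(F[...,0]<70)&(np.arange(560)[None,:]<300)&(np.arange(560)[None,:]>225)&(np.arange(420)[:,None]<285)&(np.arange(420)[:,None]>205))
if len(u):
    P=onz(c,u.mean(),v.mean(),0.050); r=P[:2]-[.5575,.1103]
    print('red n',len(u),P.round(4),'r',np.hypot(*r).round(4),'wheel~',((np.arctan2(r[1],r[0])+.037-np.pi+.785)%(2*np.pi)).round(3))
E
python3 look.py side7
```

```text
time_s: 6.4
position: [0.4831, 0.0753, -0.02]
ee_rot: [[-1.0, 0.01, 0.003], [0.01, 1.0, -0.005], [-0.003, -0.005, -1.0]]
contact_force: [-0.0, -0.5, -1.0]
opening: 0.0858
time_s: 6.8
position: [0.5016, 0.0751, -0.02]
ee_rot: [[-1.0, 0.01, 0.003], [0.01, 1.0, -0.005], [-0.003, -0.005, -1.0]]
contact_force: [-0.9, 0.4, 0.2]
opening: 0.0855
6.85 [ 0.5011  0.0751 -0.0201] [0.76 0.59 0.92]
red n 7 [0.5212 0.114  0.05  ] r 0.0365 wheel~ 0.722
```

View pics/side7.png

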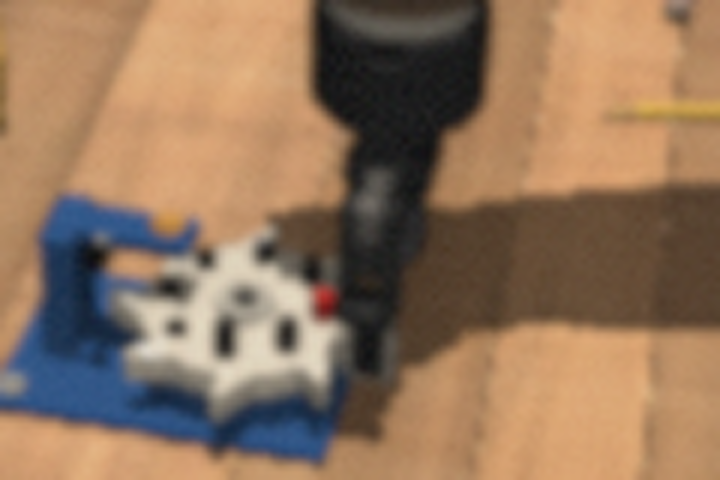

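```bash
python3 -m jog '[[[0,-0.02,0,0,0,0],[0,-0.04,0,0,0,0],[0,-0.06,0,0,0,0],[0,-0.06,0,0,0,0]]]'; python3 -m jog '[[[0,-0.015,0,0,0,0],[0,-0.03,0,0,0,0],[0,-0.04,0,0,0,0],[0,-0.04,0,0,0,0]]]'
python3 look.py side8
```

```text
time_s: 7.25
position: [0.5008, 0.0628, -0.0201]
ee_rot: [[-1.0, 0.01, 0.002], [0.01, 1.0, -0.005], [-0.002, -0.005, -1.0]]
contact_force: [-0.4, 1.8, -1.6]
opening: 0.0854
time_s: 7.65
position: [0.5008, 0.0541, -0.0199]
ee_rot: [[-1.0, 0.011, 0.002], [0.011, 1.0, -0.005], [-0.002, -0.005, -1.0]]
contact_force: [-0.5, 0.9, 0.2]
opening: 0.0854
7.7 [ 0.5007  0.0543 -0.02  ] [-0.51  0.02  0.28]
red n 2 [0.5221 0.1065 0.05  ] r 0.0356 wheel~ 0.929
```

View pics/side8.png

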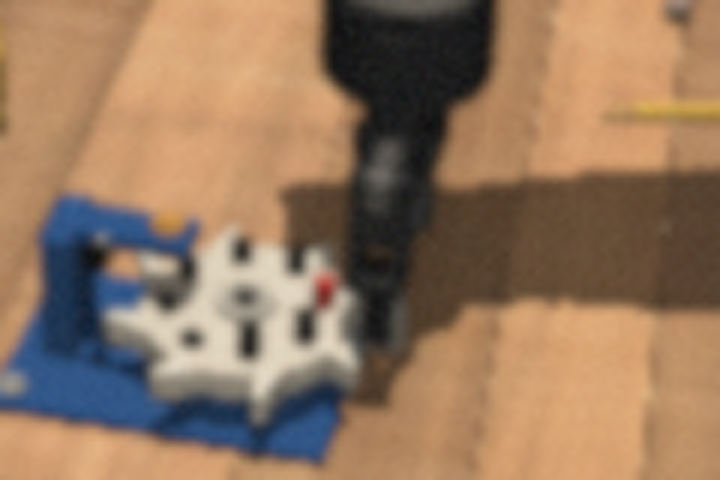

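```bash
python3 -m jog '[[[0,-0.015,0,0,0,0],[0,-0.03,0,0,0,0],[0,-0.045,0,0,0,0],[0,-0.06,0,0,0,0],[0,-0.06,0,0,0,0]]]'; python3 -m jog '[[[0,0,0,0,0,0],[0,0,0,0,0,0],[0,0,0,0,0,0]]]'
python3 look.py side9
```

```text
time_s: 8.2
position: [0.5004, 0.0417, -0.02]
ee_rot: [[-1.0, 0.012, 0.002], [0.012, 1.0, -0.006], [-0.002, -0.006, -1.0]]
contact_force: [0.7, 0.1, -0.6]
opening: 0.085
time_s: 8.5
position: [0.5003, 0.0417, -0.02]
ee_rot: [[-1.0, 0.012, 0.002], [0.012, 1.0, -0.006], [-0.002, -0.006, -1.0]]
contact_force: [-0.3, -0.4, 0.2]
opening: 0.0855
8.55 [ 0.5003  0.0418 -0.02  ] [ 0.1  -0.43 -0.81]
```

View pics/side9.png

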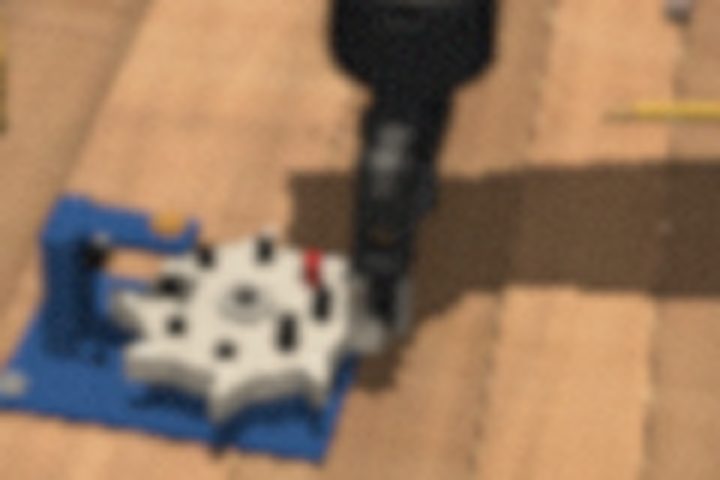

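```bash
python3 -m jog '[[[0.05,0,0,0,0,0],[0.1,0,0,0,0,0],[0.17,0,0,0,0,0],[0.17,0.05,0,0,0,0],[0.17,0.167,0,0,0,0]]]'; python3 -m jog '[[[0,0,0,0,0,0],[0,0,0,0,0,0]]]'; python3 look.py side10
```

```text
time_s: 9.05
position: [0.4661, 0.0753, -0.0201]
ee_rot: [[-1.0, 0.014, 0.002], [0.014, 1.0, -0.006], [-0.002, -0.006, -1.0]]
contact_force: [0.9, 0.3, 0.5]
opening: 0.0856
time_s: 9.25
position: [0.4661, 0.0758, -0.02]
ee_rot: [[-1.0, 0.013, 0.002], [0.013, 1.0, -0.006], [-0.002, -0.006, -1.0]]
contact_force: [-0.4, -0.2, -0.5]
opening: 0.0853
9.3 [ 0.466   0.0754 -0.0201] [-0.26 -0.24 -0.33]
red n 1 [0.529  0.0971 0.05  ] r 0.0315 wheel~ 1.256
```

Second click, same motion.

```bash
python3 -m jog '[[[-0.06,0,0,0,0,0.003],[-0.12,0,0,0,0,0.003],[-0.175,0,0,0,0,0.003],[-0.175,0,0,0,0,0.003],[-0.175,0,0,0,0,0.003]]]'; python3 -m jog '[[[0,-0.02,0,0,0,0],[0,-0.04,0,0,0,0],[0,-0.06,0,0,0,0],[0,-0.06,0,0,0,0]]]'; python3 -m jog '[[[0,-0.015,0,0,0,0],[0,-0.03,0,0,0,0],[0,-0.04,0,0,0,0],[0,-0.04,0,0,0,0]]]'; python3 -m jog '[[[0,-0.015,0,0,0,0],[0,-0.03,0,0,0,0],[0,-0.045,0,0,0,0],[0,-0.06,0,0,0,0],[0,-0.06,0,0,0,0]]]'; python3 -m jog '[[[0,0,0,0,0,0],[0,0,0,0,0,0],[0,0,0,0,0,0]]]'
python3 look.py side11
```

```text
time_s: 9.8
position: [0.5011, 0.0745, -0.0203]
ee_rot: [[-1.0, 0.024, 0.002], [0.024, 1.0, -0.006], [-0.002, -0.006, -1.0]]
contact_force: [-0.6, -0.8, 0.4]
opening: 0.0852
time_s: 10.2
position: [0.5004, 0.0622, -0.0202]
ee_rot: [[-1.0, 0.024, 0.001], [0.024, 1.0, -0.006], [-0.001, -0.006, -1.0]]
contact_force: [-1.0, 1.9, -0.7]
opening: 0.0854
time_s: 10.6
position: [0.5006, 0.0535, -0.02]
ee_rot: [[-1.0, 0.025, 0.002], [0.025, 1.0, -0.007], [-0.002, -0.007, -1.0]]
contact_force: [-0.4, 0.5, 0.3]
opening: 0.0855
time_s: 11.1
position: [0.5001, 0.0409, -0.02]
ee_rot: [[-1.0, 0.025, 0.001], [0.025, 1.0, -0.008], [-0.002, -0.008, -1.0]]
contact_force: [0.5, 0.0, -0.7]
opening: 0.0852
time_s: 11.4
position: [0.5001, 0.041, -0.02]
ee_rot: [[-1.0, 0.025, 0.001], [0.025, 1.0, -0.008], [-0.002, -0.008, -1.0]]
contact_force: [0.4, -0.1, -0.4]
opening: 0.0851
11.45 [ 0.5001  0.041  -0.02  ] [-0.51 -0.5  -0.51]
red n 1 [0.5535 0.0799 0.05  ] r 0.0307 wheel~ 2.261
```

View pics/side11.png

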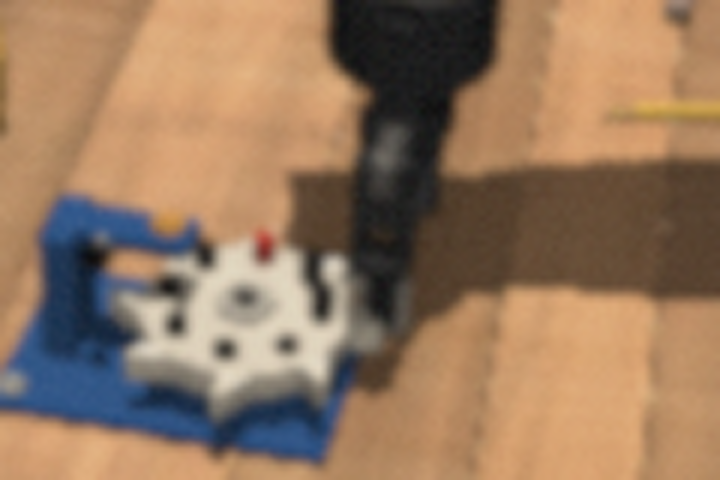

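```bash
python3 -m jog '[[[0.05,0,0,0,0,0],[0.1,0,0,0,0,0],[0.17,0,0,0,0,0],[0.17,0.05,0,0,0,-0.006],[0.17,0.167,0,0,0,-0.006]]]'; python3 -m jog '[[[0,0,0,0,0,0],[0,0,0,0,0,0]]]'; python3 -m jog '[[[-0.06,0,0,0,0,0],[-0.12,0,0,0,0,0],[-0.175,0,0,0,0,0],[-0.175,0,0,0,0,0],[-0.175,0,0,0,0,0]]]'
```

```text
time_s: 11.95
position: [0.4663, 0.0749, -0.0202]
ee_rot: [[-1.0, 0.008, 0.001], [0.008, 1.0, -0.008], [-0.001, -0.008, -1.0]]
contact_force: [0.8, 0.9, 0.7]
opening: 0.0858
time_s: 12.15
position: [0.4663, 0.0756, -0.0201]
ee_rot: [[-1.0, 0.006, 0.002], [0.006, 1.0, -0.008], [-0.002, -0.008, -1.0]]
contact_force: [-0.2, 0.3, 0.5]
opening: 0.0854
time_s: 12.65
position: [0.5012, 0.075, -0.0203]
ee_rot: [[-1.0, 0.007, 0.001], [0.007, 1.0, -0.008], [-0.001, -0.008, -1.0]]
contact_force: [0.0, 0.2, -0.5]
opening: 0.0848
```

```bash
python3 -m jog '[[[0,-0.02,0,0,0,0],[0,-0.04,0,0,0,0],[0,-0.06,0,0,0,0],[0,-0.06,0,0,0,0]]]'; python3 -m jog '[[[0,-0.015,0,0,0,0],[0,-0.03,0,0,0,0],[0,-0.04,0,0,0,0],[0,-0.04,0,0,0,0]]]'; python3 -m jog '[[[0,-0.015,0,0,0,0],[0,-0.03,0,0,0,0],[0,-0.045,0,0,0,0],[0,-0.06,0,0,0,0],[0,-0.06,0,0,0,0]]]'; python3 -m jog '[[[0,0,0,0,0,0],[0,0,0,0,0,0],[0,0,0,0,0,0],[0,0,0,0,0,0],[0,0,0,0,0,0]]]'
python3 look.py side12
```

```text
time_s: 13.05
position: [0.5009, 0.0627, -0.0202]
ee_rot: [[-1.0, 0.007, 0.001], [0.007, 1.0, -0.008], [-0.001, -0.008, -1.0]]
contact_force: [-0.9, 2.9, -1.2]
opening: 0.0857
time_s: 13.45
position: [0.5009, 0.054, -0.02]
ee_rot: [[-1.0, 0.008, 0.001], [0.008, 1.0, -0.009], [-0.001, -0.009, -1.0]]
contact_force: [0.4, -0.9, -0.4]
opening: 0.0851
time_s: 13.95
position: [0.5007, 0.0414, -0.0199]
ee_rot: [[-1.0, 0.009, 0.001], [0.009, 1.0, -0.009], [-0.001, -0.009, -1.0]]
contact_force: [0.7, -0.2, 1.1]
opening: 0.0852
time_s: 14.45
position: [0.5007, 0.0415, -0.0199]
ee_rot: [[-1.0, 0.008, 0.001], [0.008, 1.0, -0.009], [-0.001, -0.009, -1.0]]
contact_force: [0.1, 0.4, 0.4]
opening: 0.0853
14.5 [ 0.5007  0.0415 -0.0199] [ 0.29 -0.62 -0.89]
red n 4 [0.5806 0.0856 0.05  ] r 0.0338 wheel~ 3.145
```

View pics/side12.png

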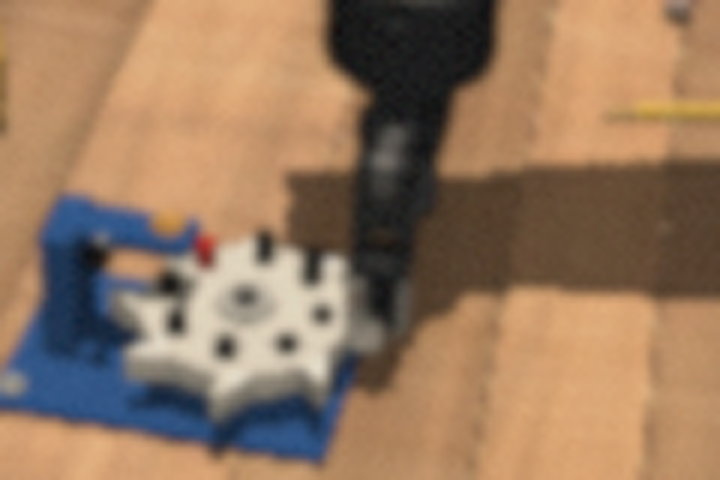

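Red sits one notch before the rod (3.145 measured, rested > 0.2 s). Last click.

```bash
python3 -m jog '[[[0.05,0,0,0,0,0],[0.1,0,0,0,0,0],[0.17,0,0,0,0,0],[0.17,0.05,0,0,0,0],[0.17,0.167,0,0,0,0]]]'; python3 -m jog '[[[0,0,0,0,0,0],[0,0,0,0,0,0]]]'; python3 -m jog '[[[-0.06,0,0,0,0,0],[-0.12,0,0,0,0,0],[-0.17,0,0,0,0,0],[-0.17,0,0,0,0,0],[-0.17,0,0,0,0,0]]]'; python3 -m jog '[[[0,-0.02,0,0,0,0],[0,-0.04,0,0,0,0],[0,-0.06,0,0,0,0],[0,-0.06,0,0,0,0]]]'; python3 -m jog '[[[0,-0.015,0,0,0,0],[0,-0.03,0,0,0,0],[0,-0.04,0,0,0,0],[0,-0.04,0,0,0,0]]]'; python3 -m jog '[[[0,-0.015,0,0,0,0],[0,-0.03,0,0,0,0],[0,-0.045,0,0,0,0],[0,-0.06,0,0,0,0],[0,-0.06,0,0,0,0]]]'; python3 look.py side13
```

```text
time_s: 15.0
position: [0.4663, 0.0748, -0.0201]
ee_rot: [[-1.0, 0.011, 0.001], [0.011, 1.0, -0.01], [-0.001, -0.009, -1.0]]
contact_force: [0.7, -0.1, -0.2]
opening: 0.0854
time_s: 15.2
position: [0.4663, 0.0754, -0.02]
ee_rot: [[-1.0, 0.009, 0.001], [0.009, 1.0, -0.01], [-0.001, -0.01, -1.0]]
contact_force: [-0.6, -0.2, -0.4]
opening: 0.0856
time_s: 15.7
position: [0.5, 0.0747, -0.0203]
ee_rot: [[-1.0, 0.01, 0.0], [0.01, 1.0, -0.01], [-0.0, -0.01, -1.0]]
contact_force: [-1.1, -0.5, 0.2]
opening: 0.0853
time_s: 16.1
position: [0.4994, 0.0624, -0.0203]
ee_rot: [[-1.0, 0.011, -0.0], [0.011, 1.0, -0.01], [0.0, -0.01, -1.0]]
contact_force: [-0.4, 1.1, -1.6]
opening: 0.0854
time_s: 16.5
position: [0.4995, 0.0537, -0.02]
ee_rot: [[-1.0, 0.011, -0.0], [0.011, 1.0, -0.01], [-0.0, -0.01, -1.0]]
contact_force: [0.2, 1.1, -0.7]
opening: 0.0855
time_s: 17.0
position: [0.4992, 0.0412, -0.0199]
ee_rot: [[-1.0, 0.012, -0.0], [0.012, 1.0, -0.011], [0.0, -0.011, -1.0]]
contact_force: [-0.3, -0.7, 0.5]
opening: 0.0851
17.05 [ 0.4992  0.0414 -0.0199] [-0.1  -0.63  0.03]
```

View pics/side13.png

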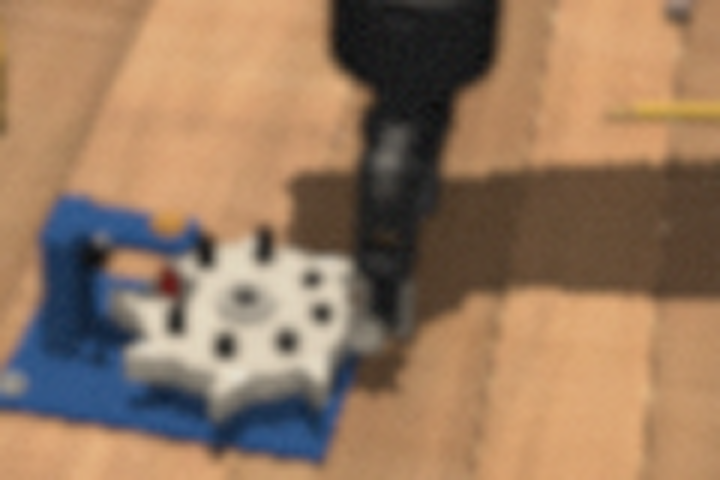

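Red post is under the rod at (168,285). Withdraw toward the robot, then up, and check with both views.

```bash
python3 -m jog '[[[0.05,0,0,0,0,0],[0.1,0,0,0,0,0],[0.2,0,0,0,0,0],[0.2,0,0,0,0,0],[0.2,0,0,0,0,0]]]'; python3 -m jog '[[[0,0,-0.2,0,0,0],[0,0,-0.4,0,0,0],[0.3,0,-0.6,0,0,0],[0.5,0,-0.7,0,0,0],[0.5,0,-0.7,0,0,0]]]';  python3 -m jog '[[[0,0,0,0,0,0],[0,0,0,0,0,0],[0,0,0,0,0,0]]]'
python3 look.py side14; python3 - <<'E'
from h import *
c=snap('top','top9f.png');u,v=map(int,proj(c,(.5575,.1103,.04)))
cv2.imwrite('pics/top9.png',cv2.resize(c['frame'][v-45:v+35,u-50:u+50],None,fx=6,fy=6,interpolation=cv2.INTER_CUBIC));s=snap('side','side9f.png')
E
```

```text
time_s: 17.55
position: [0.4588, 0.042, -0.0197]
ee_rot: [[-1.0, 0.011, -0.0], [0.011, 1.0, -0.011], [-0.0, -0.011, -1.0]]
contact_force: [-0.1, 0.6, 0.3]
opening: 0.0853
time_s: 18.05
position: [0.3572, 0.0447, 0.1223]
ee_rot: [[-1.0, 0.011, 0.002], [0.011, 1.0, -0.01], [-0.002, -0.01, -1.0]]
contact_force: [0.4, -0.9, -0.5]
opening: 0.0854
time_s: 18.35
position: [0.3585, 0.0448, 0.1221]
ee_rot: [[-1.0, 0.011, 0.003], [0.011, 1.0, -0.01], [-0.003, -0.01, -1.0]]
contact_force: [-0.1, 1.0, -0.3]
opening: 0.0855
18.4 [0.3582 0.0447 0.1219] [-0.48  0.63  0.13]
```

View pics/side14.png

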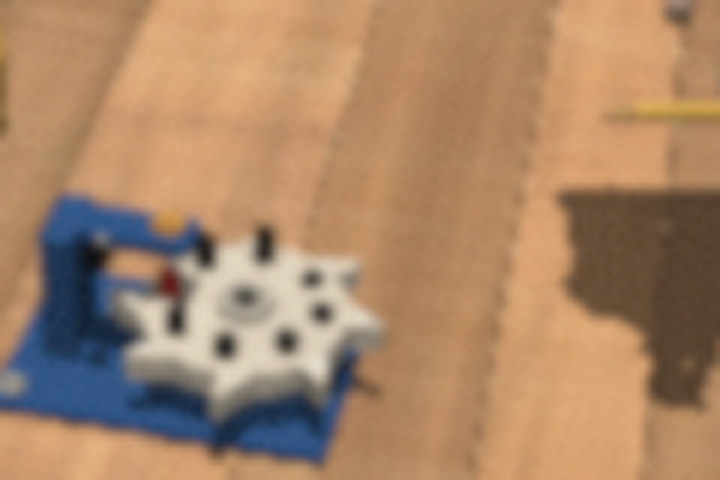

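View pics/top9.png

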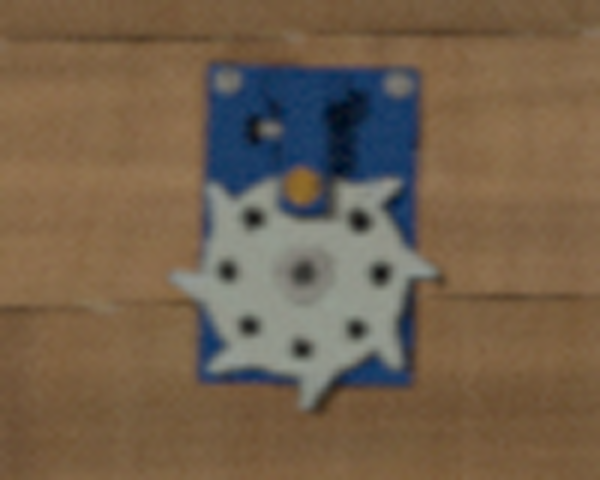

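View pics/side9f.png

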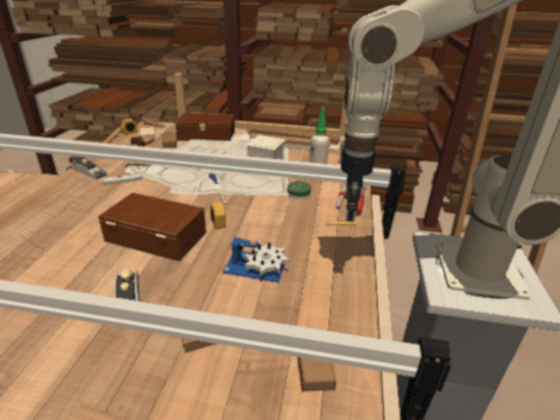

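The wheel is seated with all seven visible posts black and the red post under the rod. The teeth stand where they did in a rested notch. The arm is clear and the loose things lie where they were, so I'm handing it in.

```bash
python3 -c "
from cell import robot
print(robot.finish_job())"
```

```text
the job is handed in; nothing more can be done
None
```

The wheel started at 0.785, and I clicked it round four times to its 3.93 notch, so the red post now stands under the brass rod. I handed the job in at about 18.4 s of the 72 s allowed; it reported no verdict.

- **How it was pushed:** one open fingertip pressed a tooth's flat face on the robot side of the wheel. Between clicks I withdrew it sideways. The highest contact force read at the end of any move was about 3 N.
- **Notch before the red post:** I measured the wheel at about 3.145 rad there. It rested for well over 0.2 s before the last click.
- **Final check:** the side view shows the red post below the rod. In the top view the rod and arm hide it, and the other seven posts are black. The teeth stand where they did at the start, so the wheel is seated in a notch. I did not measure the final angle or the offset between post and rod in numbers.
- **Surroundings:** the gripper is clear of everything and the force reading is only noise. In the final side view the loose things look unmoved, but I judged this by eye only.
- **Disagreement:** in the camera the open fingertips stood about 43 mm above the reported TCP, not the 13 mm described. I set the height by the camera; reaching a reported z of -0.02 m without any contact force agreed with it.
- **Coarse angle readings:** during the clicks my red-post angle reading was up to about 0.3 rad off because only a few pixels showed. I counted clicks from the pictures instead.

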